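Set a backlash-prone specimen stage to its mark from the stop side

TASK

Use the black knob to set the dish stage to the red flag with the play in its screw taken up: first turn the knob anticlockwise to back the carriage past the flag against the loose orange rubber pad and on until the pad bears on its holder with a light but definite pressure, feeling for it and never forcing it, then turn clockwise to bring the black pointer level with the red flag. The last movement must be a clockwise one that carries the carriage up to the flag, so if you run past it, back off well beyond and come up again; then let go of the knob without turning it back. Move the carriage only by the knob and leave the other things on the bench where they are.

Things in the scene. Friction and masses are not known exactly. Their poses are not given: they have to be found in the camera images.
- frame: fixed stage unit: grey base plate 124 x 310 x 14 mm on the bench, blue gearbox 58 x 58 mm, 70 mm high, at one end. Origin under the plate's centre; y runs along the travel, from the stop towards the gearbox and knob; x across it, away from the robot. The knob's vertical axis stands at (0, 0.115) m. All of the unit but the knob and its collar is at most 70 mm high; the rails' tops are at 23 mm.
- knob_grip (a point): grip point on the vertical axis of the black fluted knob, 100 mm above the bench. Round, 44 mm in diameter, 77 to 117 mm above the bench; grip from above across any diameter. Clockwise from above pulls the carriage to the knob, anticlockwise pushes it to the stop, 16 mm per radian once the play is taken up (a hard grip of 20 N does no harm).
- knob: the knob; origin on its axis 71 mm above the bench; a white line on its top and side lies along its own -x. It has 0.35 rad of play on its spindle and starts anywhere in it. In the play it turns almost freely (0.01 to 0.02 N m), driving the carriage takes about 0.07 N m while it moves (less when it stands), and each newton on the stop adds 0.016 N m, which stays while it is held. The screw holds wherever it is left.
- collar: steel collar, 62 mm in diameter, 5 mm high, on the spindle under the knob, turning with the screw; origin on the axis 71 mm above the bench; a red line lies along its own -x. When white and red lines agree the play is taken up clockwise; when the white line lies 0.35 rad anticlockwise of the red, anticlockwise.
- carriage: aluminium carriage 82 x 90 mm with a covered dish between three brass pins, sliding along the frame's y on two rails, its top 44 mm above the bench; origin at bench height under its centre, its axes parallel to the frame's. Its flat end face, which meets the rubber pad, lies 45 mm to -y of the origin.
- pointer (a point): tip of the black pointer on the front of the carriage, 55 mm to -x of the carriage's centre, 18.5 mm above the bench
- flag_tip (a point): tip of the red flag clamped to the front edge of the base plate (a red block 16 mm wide, 22 mm high with a thin tongue); its axes are parallel to the frame's. The stage is set when the pointer has the same y as this tip in this frame.
- stop_pad: orange rubber stop pad, 28 x 24 (along y) x 18 mm, loose in a steel holder on the rails at the far end; origin at the centre of its underside; its face towards the carriage is 12 mm to +y of it. It slips back 0.5 to 8 mm, unknown, under 0.4 N, then bears (9 to 25 mm beyond the flag) and yields under 0.1 mm per newton; 3 to 10 N is right, 15 too much.
- log_pad: yellow notebook, 210 x 150 x 11 mm, bystander
- tube_block: wooden block with stoppered tubes, 36 x 95 x 95 mm, bystander
- amber_dropper: amber dropper bottle, 34 mm wide, 78 mm high, bystander
- red_dropper: white dropper bottle with red cap, 34 mm wide, 78 mm high, bystander
- forceps: steel forceps, 133 mm long, bystander
- tape_roll: roll of tape, 100 mm across, 25 mm high, bystander
- timer: cream bench timer with a dial, 51 x 67 x 66 mm, bystander
- spare_lid: yellow screw lid, 64 mm across, 18 mm high, bystander

How it is judged:
On the way:
1. the carriage, backed past the flag, presses the rubber pad on its holder with at least 2 N (contact force between carriage and stop_pad above 2 N), for 0.2 s.
At the end, for the whole second after the job is handed in: The black pointer stands within 2 mm of the red flag along the travel, the play is taken up clockwise (white line of the knob within 0.12 rad of the collar's red line), and carriage and knob are at rest (y of pointer in the frame of flag_tip between -0.002 and 0.002 m and angle between the x axis of knob and the x axis of collar, either way round below 0.12 rad and linear speed of carriage below 0.002 m/s and angular speed of knob below 0.05 rad/s); the robot touches nothing.
It fails at once if the carriage is forced against the rubber stop with more than 15 N (contact force between carriage and stop_pad above 15 N).
It fails at once if the robot pushes the carriage directly (over 2 N) (contact force between any of the fingers, the arm and carriage above 2 N).
It fails at once if one of the other things on the bench is moved by more than 20 mm (distance of any of log_pad, tube_block, amber_dropper, red_dropper, forceps, tape_roll, timer, spare_lid from where it was at the start of the episode above 0.02 m).
It also fails if it takes over 72 s, if anything falls off the work surface, if the arm or the gripper's body presses on something with over 40 N, if the wrist force passes 120 N, or if a joint passes its speed limit or range.

ROBOT

A 6-joint arm with a two-finger parallel gripper is mounted at the origin on the work surface; the furniture and walls round the work are solid. World frame = base frame: x ahead of the robot, y to its left, z up, the work surface at z = 0. Lengths are in m, angles in rad, forces in N, time in s.
With the tool pointing down it reaches from about 0.4 to 0.825 m from the base axis. Payload 7 kg.
Tool frame: the origin (TCP) lies midway between the tips of the shut fingers; the grasp point (between the pads) lies 19 mm behind it; z points along the fingers, y is the line along which they close (so a half turn about z gives the same grasp; the last joint's range is limited). The gripper opens to 88 mm and grips with 3 to 60 N. Pads are 19 mm wide; open, the fingers measure 130 mm over their backs; the gripper's body (78 mm by 193 mm) begins 47 mm behind the grasp point.
Start: joints at [-1.007, 0.359, 0.012, 0, -1.224, -0.288], TCP at [0.184, -0.649, 0.227] pointing down, gripper open.
Joint ranges: [-3.07, 3.07], [-1.43, 2.12], [-1.02, 1.25], [-3.03, 1.67], [-3.05, -0], [-3.03, 3.03]. Speed limits (rad/s): [2.39, 2.39, 3.01, 3.14, 3.14, 3.14].

INTERFACE

Orientations are given as [roll, pitch, yaw] about the fixed x, y, z axes, in that order (R = Rz(yaw) Ry(pitch) Rx(roll)).
In Python, from station import telemetry, eyes, ticket, recognise, trace gives the robot as it stands. The module is installed in compiled form; this text tells all that it offers.
- The arm moves only by the tool servo_tool, never from a script. Its argument "series" is a list that holds one entry, the list of rows, each a list of 4 numbers: the shift along the tool's x, y, z in mm, then the turn about the tool's z in rad. In form: [[[x, y, z, roll], ...]]. A call has exactly 10 rows; each row shifts and turns the commanded pose from where the row before left it, along the tool's axes as they then stand; what a row does not reach is not made up. A row lasts 1/12 s, in which the tool goes at most 41.7 mm and 7.16 degrees, less where a joint would pass 70% of its speed; a pose out of reach is approached as far as the arm can. A call is refused whole if a number of a shift passes 41.7 or a number of a turn 0.125, either way. A call with a gripper value outside its range is refused whole. "claw" is the gripper's target within -1 to 1 (shut at 1, half-way at 0, fully open at -1), set as the call begins (left out, the last holds). The fingers move at their own pace and stop on an object; "grip_force" is the grip in N (left out, the last holds). Time passes only in rows, so rows that do not move let the fingers close, or fill a call up. It gives the time, the measured TCP pose, the force, the opening and the grip force at its end, in the units of the state.
- telemetry.get_state(): the state, without advancing time (a new reading comes with each control period).
- eyes.grab_frame(name): name is "scene" or "top"; returns the picture (420x560x3 uint8, red, green, blue); there is no depth.
- eyes.calibration(name): a dict with "mtx" (3x3 intrinsics, pixels), "rvec" (rotation vector, rad) and "tvec" (3), from world to camera coordinates, as OpenCV has them. Camera axes: x right, y down, z forward; pixel columns grow to the right and rows downward; lengths in m; the calibration is good to about 2 mm. A picture is of the moment at which its call begins. calibration takes no time and is no camera call.
- ticket.job_done(): hands the job in; it is judged then, once.
Trained networks look in the newest picture that a camera, given by its name, has taken for a name from the list of things; names that differ only in an ending like _2 or _b are one class to them, and where a whole thing is asked for, a point or a joint stands for the part that bears it (a point fixed in the world has none). Each returns a list of dicts, best first, with "conf" (0 to 1); they miss things now and then, are a little off and sometimes report something else, mostly with a low value. They report only what shows in the picture. A call takes as long as a camera call.
- recognise(camera, name): "position" ([x, y, z] in m, in world coordinates, good to about 4 mm: the middle of the surface that is visible of it).
- trace(camera, name): "mask" (420x560 bool, what is visible of it).
The state is a dict: "t": time; "q": joint angles; "qd": joint speeds; "joint_efforts": joint torques, N m; "eef_pos": TCP position; "ee_rot": TCP orientation; "force": force on the tool from outside, world axes, zero at the start; "moment": the same for the moment, N m; "width": finger opening in m; "gripper_force": force on a finger pad.
Only numpy, scipy, OpenCV 4.12 (cv2) and the standard library are available. Lean on these libraries where they do the work, as an engineer would, in place of code of your own. Each camera call takes 0.05 s, during which the arm holds its last target. There are 200 camera calls.

## Working session

There is one attempt and no reset: what is moved stays moved. The work goes in short steps, Python scripts to look and compute and a tool call to move; the robot and the scene stay as the last step left them, time stands still between calls to the robot, and variables do not carry over. Pictures are saved under pics/ and viewed, at most 10 in all, crops included, and the job is handed in when it is done.

Besides the shell and the picture viewer there is one more tool, called after "Request:" as name(argument=value, ...) on one line, values as JSON. servo_tool: Moves the arm, as the interface text tells. Its arguments: {"type":"object","properties":{"series":{"type":"array"},"claw":{"type":"number"},"grip_force":{"type":"number"}},"required":["series"]}

```bash
mkdir -p pics
cat > h.py <<'E'
import numpy as np, cv2
from station import telemetry, eyes, ticket, recognise, trace
def cal(n):
    c=eyes.calibration(n); R=cv2.Rodrigues(np.array(c["rvec"],float))[0]
    return np.array(c["mtx"],float),R,np.array(c["tvec"],float).ravel()
def ray(n,uv,z):
    K,R,t=cal(n); d=R.T@np.linalg.solve(K,[uv[0],uv[1],1]); o=-R.T@t
    return o+d*(z-o[2])/d[2]
def proj(n,p):
    K,R,t=cal(n); q=K@(R@np.array(p)+t); return q[:2]/q[2]
def save(n,f,crop=None,s=1):
    im=eyes.grab_frame(n)
    o=im if crop is None else im[crop[1]:crop[3],crop[0]:crop[2]]
    o=cv2.resize(o,None,fx=s,fy=s,interpolation=cv2.INTER_CUBIC)
    cv2.imwrite('pics/'+f,o[...,::-1]); return im
E
python3 - <<'E'
from h import *
for n in("scene","top"):
    save(n,n+"0.png"); K,R,t=cal(n); print(n,K[0,0],-R.T@t)
    for k in("knob","collar","knob_grip","carriage","pointer","flag_tip","stop_pad","frame"):
        r=recognise(n,k); print(k,[(np.round(a["position"],4),round(a["conf"],2)) for a in r[:2]])
print(telemetry.get_state())
E
```

```text
scene 431.076627440741 [-0.13050426 -0.4131037   1.00241525]
knob [(array([0.4857, 0.1242, 0.0824]), 0.55)]
collar [(array([0.4817, 0.1303, 0.0857]), 0.62), (array([0.4852, 0.1274, 0.0781]), 0.45)]
knob_grip [(array([0.4831, 0.1291, 0.0852]), 0.37), (array([ 0.6751, -0.4027,  0.0429]), 0.33)]
carriage [(array([0.4884, 0.0086, 0.0407]), 0.57)]
pointer [(array([0.4918, 0.0061, 0.0422]), 0.74)]
flag_tip []
stop_pad [(array([ 0.5073, -0.0697,  0.0472]), 0.58)]
frame [(array([0.4808, 0.0173, 0.0166]), 0.73), (array([ 0.4629, -0.4354,  0.005 ]), 0.39)]
top 546.942908750011 [0.40809953 0.02360233 1.78800491]
knob [(array([0.4987, 0.1464, 0.1162]), 0.66)]
collar [(array([0.4993, 0.1486, 0.1143]), 0.68)]
knob_grip [(array([0.5023, 0.1475, 0.1206]), 0.58)]
carriage [(array([0.5011, 0.0145, 0.045 ]), 0.89)]
pointer [(array([0.5091, 0.0188, 0.0491]), 0.77)]
flag_tip []
stop_pad [(array([ 0.5092, -0.0661,  0.0435]), 0.55)]
frame [(array([0.5016, 0.0433, 0.0114]), 0.89)]
{'t': 0.9, 'q': array([-1.00691802e+00,  3.58577685e-01,  1.18692990e-02,  2.98278887e-06,
       -1.22410140e+00, -2.88150153e-01]), 'qd': array([-0.00017499, -0.00194465, -0.00141613, -0.00060723,  0.00041262,
       -0.0018299 ]), 'joint_efforts': array([ 1.68924849e-03, -5.82362080e+01,  2.93295550e+01,  7.00258076e+00,
        1.23905292e-02, -5.33212676e-05]), 'eef_pos': array([ 0.18376566, -0.64946384,  0.22656284]), 'ee_rot': array([ 3.14158054e+00, -6.51502843e-06, -2.86586349e+00]), 'force': array([ 0.23295154,  0.50268582, -0.15475232]), 'moment': array([-0.05165993,  0.02013366, -0.0009535 ]), 'gripper_force': 0.0, 'width': 0.08751409576697473}
```

View pics/scene0.png

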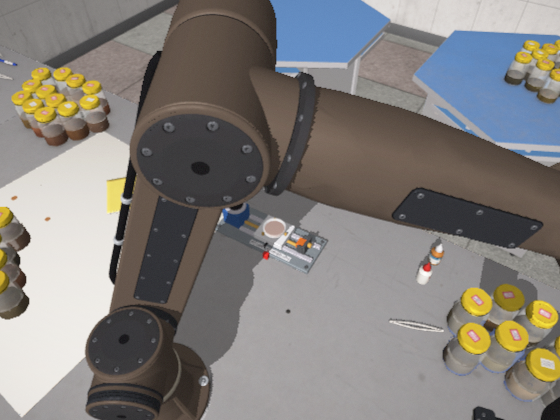

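View pics/top0.png

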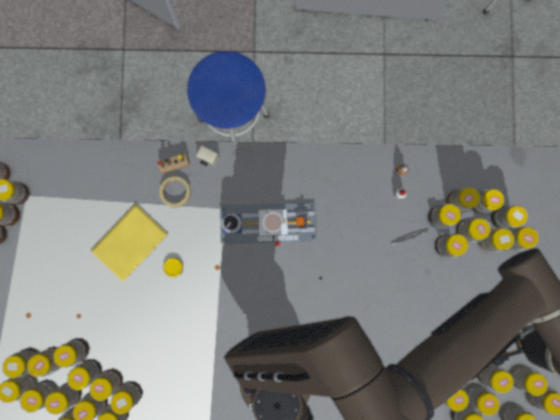

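The scene view is mostly hidden by the arm: knob near (237,208), carriage (275,230), flag red at (265,254). The top view shows the stage clearly: knob (231,223), carriage (272,222), pad (300,221), flag (278,242).

Run:
```python
from h import *
im=save("top","top1.png",(212,192,324,256),7)
for n in("knob","frame","carriage","stop_pad","collar","flag_tip","pointer"):
    r=trace("top",n)
    if r:
        m=r[0]["mask"]; print(n,r[0]["conf"],m.sum(),cv2.minAreaRect(np.argwhere(m)[:,::-1].astype(np.float32)),cv2.moments(m.astype(np.uint8),True)['m10']/m.sum(),cv2.moments(m.astype(np.uint8),True)['m01']/m.sum())
```

```text
knob 0.57 194 ((229.5, 222.0), (14.0, 15.0), 90.0) 229.67525773195877 222.1958762886598
frame 0.88 3433 ((266.951171875, 223.00979614257812), (38.12705612182617, 95.9156723022461), 88.12212371826172) 265.7556073405185 223.16807457034665
carriage 0.88 729 ((272.0, 224.0), (28.0, 28.0), 90.0) 271.90809327846364 222.89849108367628
stop_pad 0.53 69 ((299.5, 220.5), (9.0, 7.0), 90.0) 299.4927536231884 220.92753623188406
collar 0.63 314 ((230.5, 223.0), (18.0, 19.0), 90.0) 230.5 222.94267515923568
flag_tip 0.51 123 ((401.0, 169.5), (11.0, 12.0), 90.0) 401.1869918699187 169.91869918699186
pointer 0.87 707 ((272.0, 223.5), (27.0, 28.0), 90.0) 271.9306930693069 222.40594059405942
```

View pics/top1.png

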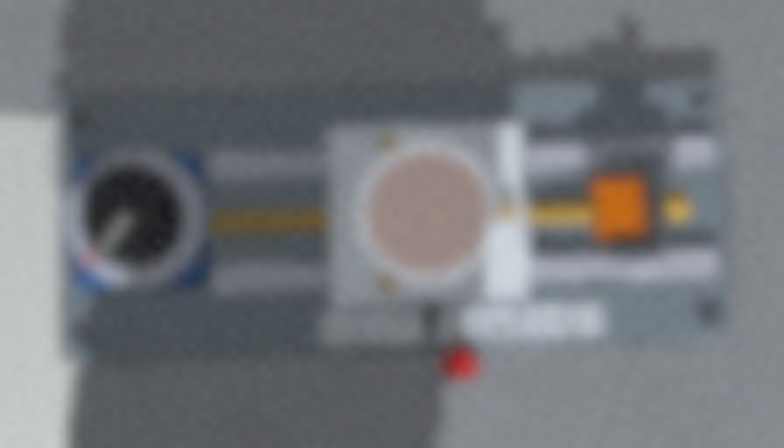

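The crop shows the carriage with its pointer at about (432,315) and the flag at (460,360), so roughly 13 mm apart. The knob's white line points to the lower left, slightly anticlockwise of the red.

Run:
```python
from h import *
print(ray("top",(230.1,222.1),.117),ray("top",(230.5,222.94),.076))
# plate corners from crop -> frame
c=lambda u,v:((u+.5)/7-.5+212,(v+.5)/7-.5+192)
P=[ray("top",c(*p),.014) for p in((62,85),(64,358),(718,75),(727,343))]
print(np.round(P,4),np.mean(P,0)); d=P[0]+P[1]-P[2]-P[3]; print(np.arctan2(-d[0],d[1]), np.mean(P,0)+.115*d/np.linalg.norm(d))
s=telemetry.get_state()
y=s["ee_rot"][2]; tx=np.array([np.cos(y),np.sin(y)]); ty=np.array([np.sin(y),-np.cos(y)])
for d in((.3,.2),(.016,.596)): print(tx@d,ty@d)
```

```text
[0.50073585 0.14799261 0.117     ] [0.50039446 0.14973999 0.076     ]
[[ 0.5659  0.1883  0.014 ]
 [ 0.4393  0.1846  0.014 ]
 [ 0.5749 -0.1167  0.014 ]
 [ 0.4504 -0.1218  0.014 ]] [0.50761889 0.03359152 0.014     ]
0.032876495524558194 [0.50383878 0.14852938 0.014     ]
-0.3431265594553009 0.11074368693685373
-0.17770078420265997 0.5691172386193899
```

Request:
servo_tool(series=[[[-34, 11, -2, 0], [-34, 11, -2, 0], [-34, 11, -2, 0], [-34, 11, -2, 0], [-34, 11, -2, 0], [-34, 11, -2, 0], [-34, 11, -2, 0], [-34, 11, -2, 0], [-34, 11, -2, 0], [-34, 11, -2, 0]]], claw=-1)

```text
t: 2.13
eef_pos: [0.4823, -0.4498, 0.2469]
ee_rot: [-3.141, 0.0, -2.866]
force: [0.1, -0.9, -1.0]
width: 0.0875
gripper_force: 0.0
```

Request:
servo_tool(series=[[[-9, 38, 0, 0], [-9, 38, 0, 0], [-9, 38, 0, 0], [-9, 38, 0, 0], [-9, 38, 0, 0], [-9, 38, 0, 0], [-9, 38, 0, 0], [-9, 38, 0, 0], [-9, 38, 0, 0], [-9, 38, 0, 0]]])

```text
t: 2.97
eef_pos: [0.4637, -0.0592, 0.247]
ee_rot: [-3.142, 0.001, -2.866]
force: [1.3, -0.3, 0.4]
width: 0.0872
gripper_force: 0.0
```

Request:
servo_tool(series=[[[-9, 38, 0, 0], [-9, 38, 0, 0], [-9, 38, 0, 0], [-9, 38, 0, 0], [-9, 38, 0, 0], [0, 0, 0, 0], [0, 0, 0, 0], [0, 0, 0, 0], [0, 0, 0, 0], [0, 0, 0, 0]]])

```text
t: 3.8
eef_pos: [0.4557, 0.1331, 0.2467]
ee_rot: [3.142, 0.0, -2.867]
force: [1.0, -0.3, -1.0]
width: 0.0875
gripper_force: 0.0
```

Run:
```python
from h import *
p=proj("scene",(.5,.03,.03)).astype(int); print(p)
q=proj("top",(.5,.03,.03)).astype(int)
a=eyes.grab_frame("scene")[p[1]-45:p[1]+45,p[0]-65:p[0]+65]; b=eyes.grab_frame("top")[192:256,212:324]
o=np.vstack([cv2.resize(x,(620,h),interpolation=3) for x,h in((a,430),(b,170))]) if 0 else np.vstack([cv2.resize(a,(520,360),interpolation=3),cv2.resize(b,(520,240) ,interpolation=3)])
cv2.imwrite('pics/m2.png',o[...,::-1]); print(p-[65,45])
for n in("scene","top"):
  for k in("knob","collar","carriage"):
    print(n,k,[(np.round(r["position"],4),r["conf"]) for r in recognise(n,k)[:1]])
```

```text
[268 232]
[203 187]
scene knob [(array([0.4915, 0.1355, 0.1167]), 0.77)]
scene collar [(array([0.4865, 0.1368, 0.1007]), 0.89)]
scene carriage [(array([0.4917, 0.0099, 0.0409]), 0.58)]
top knob []
top collar []
top carriage [(array([0.4358, 0.4862, 0.0069]), 0.69)]
```

View pics/m2.png

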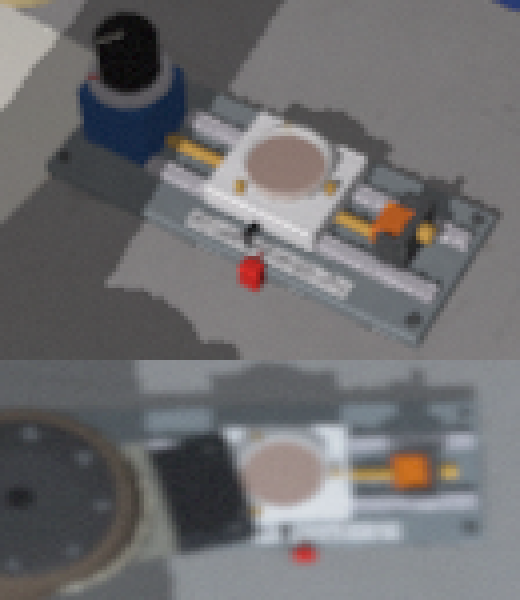

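Run:
```python
from h import *
print(ray("scene",(203+(127.5+.5)/4-.5,187+(31.5)/4-.5),.117))
for p in((.502,.1485,.117),): print((proj("scene",p)-[203,187]+.5)*4-.5)
s=telemetry.get_state(); y=s["ee_rot"][2]; d=np.array([.502,.1485])-s["eef_pos"][:2]
print(np.cos(y)*d[0]+np.sin(y)*d[1], np.sin(y)*d[0]-np.cos(y)*d[1], s["q"],s["eef_pos"])
```

```text
[0.50500739 0.14627625 0.117     ]
[122.40337773  32.37711825]
-0.04850614366639597 0.0014502931512241635 [ 7.01494898e-01  9.18835827e-03 -3.79625484e-01  4.21444145e-06
 -1.18195011e+00 -1.99701876e+00] [0.45571428 0.13391982 0.24658774]
```

Request:
servo_tool(series=[[[-16, 0, 0, 0], [-16, 0, 0, 0], [-17, 0, 10, 0], [0, 0, 26, 0], [0, 0, 26, 0], [0, 0, 26, 0], [0, 0, 26, 0], [0, 0, 26, 0], [0, 0, 23, 0], [0, 0, 0, 0]]])

```text
t: 5.03
eef_pos: [0.5002, 0.1459, 0.0793]
ee_rot: [-3.14, -0.007, -2.867]
force: [-1.2, -1.2, 0.2]
width: 0.0877
gripper_force: 0.0
```

Request:
servo_tool(series=[[[0, 0, 0, 0], [0, 0, 0, 0], [0, 0, 0, 0], [0, 0, 0, 0], [0, 0, 0, 0], [0, 0, 0, 0], [0, 0, 0, 0], [0, 0, 0, 0], [0, 0, 0, 0], [0, 0, 0, 0]]], claw=1, grip_force=20)

```text
t: 5.87
eef_pos: [0.5029, 0.1479, 0.084]
ee_rot: [3.141, 0.001, -2.866]
force: [-3.3, 2.0, 6.1]
width: 0.0437
gripper_force: 20.0
```

Run:
```python
from h import *
a=eyes.grab_frame("scene")[187:277,203:333]
cv2.imwrite('pics/m3.png',cv2.resize(a,None,fx=6,fy=6,interpolation=3)[...,::-1])
s=telemetry.get_state(); print(s["eef_pos"],s["moment"],s["force"],s["q"][5])
```

```text
[0.50293713 0.14790563 0.08398546] [ 0.99920919  1.16542726 -0.01591428] [-4.06512708  2.31651383  6.06122995] -1.9551237551195566
```

View pics/m3.png

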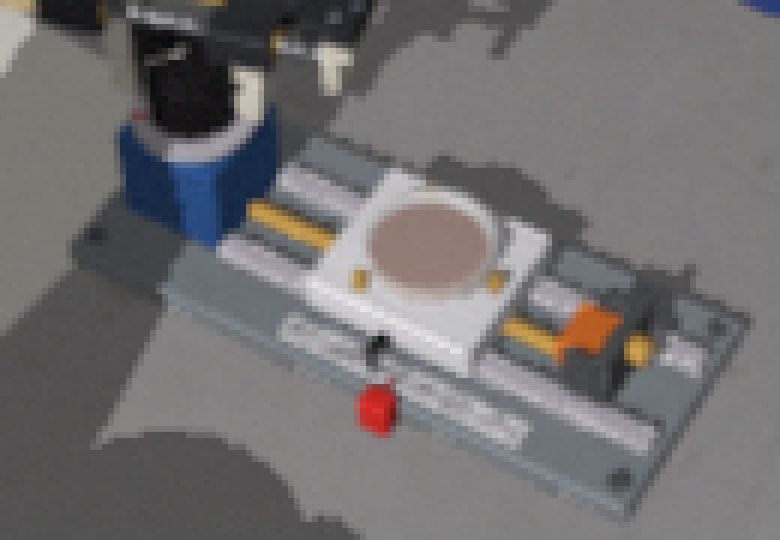

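The grip on the knob is good (44 mm). The scene view shows the pointer tip near (375,355), the flag tongue near (388,380), and the pad clear of the carriage. Turning anticlockwise.

Request:
servo_tool(series=[[[0, 0, 0, -0.08], [0, 0, 0, -0.1], [0, 0, 0, -0.1], [0, 0, 0, -0.1], [0, 0, 0, -0.1], [0, 0, 0, -0.1], [0, 0, 0, -0.1], [0, 0, 0, -0.12], [0, 0, 0, 0], [0, 0, 0, 0]]])

```text
t: 6.75
eef_pos: [0.5018, 0.1493, 0.084]
ee_rot: [3.14, 0.002, -2.065]
force: [-11.5, 12.0, 10.8]
width: 0.0435
gripper_force: 20.0
```

```bash
cat >> h.py <<'E'
KN=np.array([.503,.148]); YAW=.033
EY=np.array([-np.sin(YAW),np.cos(YAW)]); EX=np.array([np.cos(YAW),np.sin(YAW)])
def fr(p): d=np.array(p)[:2]-KN; return np.array([d@EX,d@EY+.115])
def avg(n,k): return np.mean([eyes.grab_frame(n).astype(float) for _ in range(k)],0).astype(np.uint8)
def rect(im,n,z,box,s=.0005):
    # rectified view of plane z in frame coords; rows=-x down, cols: +y left
    x0,x1,y0,y1=box; W=int((y1-y0)/s);H=int((x1-x0)/s)
    def px(x,y): return proj(n,[*(KN+EX*x+EY*(y-.115)),z])
    src=np.float32([px(x1,y1),px(x1,y0),px(x0,y0),px(x0,y1)])
    M=cv2.getPerspectiveTransform(src,np.float32([[0,0],[W,0],[W,H],[0,H]]))
    return cv2.warpPerspective(im,M,(W,H),flags=cv2.INTER_CUBIC)
def st():
    s=telemetry.get_state(); print("t",s["t"],"yaw",round(s["ee_rot"][2],4),"Mz",np.round(s["moment"],4),"q6",round(s["q"][5],4),"eff",np.round(s["joint_efforts"],4)[5],"F",np.round(s["force"],2))
E
python3 - <<'E'
from h import *
st()
im=avg("scene",5); st()
a=rect(im,"scene",.0185,(-.085,-.03,-.11,.05),.0003)
b=rect(im,"scene",.044,(-.05,.05,-.12,.06),.0004)
print(a.shape,b.shape)
o=np.zeros((a.shape[0]+b.shape[0],max(a.shape[1],b.shape[1]),3),np.uint8); o[:a.shape[0],:a.shape[1]]=a;o[a.shape[0]:,:b.shape[1]]=b
cv2.imwrite('pics/m4.png',o[...,::-1])
E
```

```text
t 6.75 yaw -2.0651 Mz [ 4.5853e+00  4.7669e+00 -3.7000e-03] q6 -1.1543 eff 0.4782 F [-11.48  12.01  10.77]
t 7.0 yaw -2.0659 Mz [4.5753 4.7805 0.0092] q6 -1.1552 eff 0.0348 F [-12.84  11.83  10.15]
(183, 533, 3) (250, 449, 3)
```

View pics/m4.png

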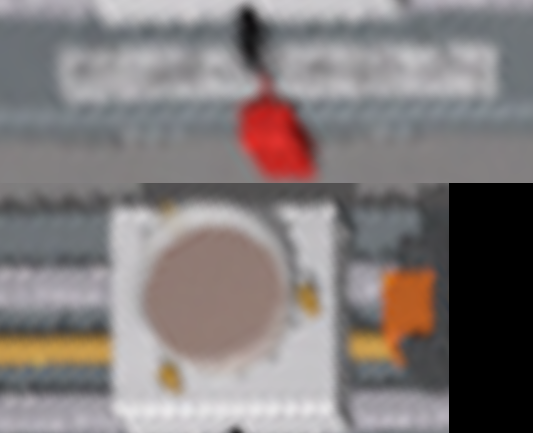

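The rectified view shows the pointer tip at column 258 and the flag tip at 265, so the pointer is about 2 mm short of the flag. The pad face is about 19 mm beyond the carriage face. Lateral force shows the knob axis about 2.3 mm off along tool x, so I'll open, recentre and regrip.

Request:
servo_tool(series=[[[0, 0, 0, 0], [0, 0, 0, 0], [0, 0, 0, 0], [0, 0, 0, 0], [0, 0, 0, 0], [0, 0, 0, 0], [0, 0, 0, 0], [0, 0, 0, 0], [0, 0, 0, 0], [0, 0, 0, 0]]], claw=0.2)

```text
t: 7.83
eef_pos: [0.5018, 0.1493, 0.084]
ee_rot: [3.14, 0.002, -2.066]
force: [-11.6, 11.7, 10.2]
width: 0.0438
gripper_force: 20.0
```

Run:
```python
from h import *
s=telemetry.get_state(); y=s["ee_rot"][2]; d=np.array([.5007,.1473])-s["eef_pos"][:2]
st();print(s["eef_pos"],np.cos(y)*d[0]+np.sin(y)*d[1], np.sin(y)*d[0]-np.cos(y)*d[1])
```

```text
t 7.8333 yaw -2.0659 Mz [ 4.5178  4.7508 -0.0737] q6 -1.1551 eff 0.035 F [-11.65  11.67  10.24]
[0.50175009 0.14934304 0.08396305] 0.0022966337456436464 -4.661653929795588e-05
```

Request:
servo_tool(series=[[[0, 0, 0, 0], [0, 0, 0, 0], [0, 0, 0, 0], [0, 0, 0, 0], [0, 0, 0, 0], [0, 0, 0, 0], [0, 0, 0, 0], [0, 0, 0, 0], [0, 0, 0, 0], [0, 0, 0, 0]]], claw=-0.4)

```text
t: 8.67
eef_pos: [0.5028, 0.1475, 0.0836]
ee_rot: [-3.142, -0.0, -2.066]
force: [-0.2, 0.0, 0.6]
width: 0.0609
gripper_force: 0.0
```

Run:
```python
from h import *
s=telemetry.get_state(); y=s["ee_rot"][2]; d=np.array([.5007,.1473])-s["eef_pos"][:2]
st();print(s["eef_pos"],np.cos(y)*d[0]+np.sin(y)*d[1], np.sin(y)*d[0]-np.cos(y)*d[1])
```

```text
t 8.6667 yaw -2.0658 Mz [ 0.0452  0.0492 -0.0313] q6 -1.1551 eff -0.0 F [-0.22  0.02  0.58]
[0.50283235 0.14749284 0.08355497] 0.0011826596585546012 0.0017847708996021287
```

Request:
servo_tool(series=[[[1.2, 1.8, 0, 0], [0, 0, 0, 0], [0, 0, 0, 0], [0, 0, 0, 0], [0, 0, 0, 0], [0, 0, 0, 0], [0, 0, 0, 0], [0, 0, 0, 0], [0, 0, 0, 0], [0, 0, 0, 0]]])

```text
t: 9.5
eef_pos: [0.5007, 0.1473, 0.0836]
ee_rot: [3.142, -0.0, -2.066]
force: [-0.9, 0.4, -0.4]
width: 0.0612
gripper_force: 0.0
```

Request:
servo_tool(series=[[[0, 0, 0, 0], [0, 0, 0, 0], [0, 0, 0, 0], [0, 0, 0, 0], [0, 0, 0, 0], [0, 0, 0, 0], [0, 0, 0, 0], [0, 0, 0, 0], [0, 0, 0, 0], [0, 0, 0, 0]]], claw=1, grip_force=20)

```text
t: 10.33
eef_pos: [0.5004, 0.1474, 0.0836]
ee_rot: [3.141, -0.0, -2.066]
force: [-5.1, 2.6, 2.8]
width: 0.0441
gripper_force: 20.0
```

```bash
cat >> h.py <<'E'
def mz(k=8):
    L=[]
    for _ in range(k):
        eyes.grab_frame("scene"); s=telemetry.get_state(); L.append([s["moment"][2],s["joint_efforts"][5]])
    L=np.array(L); print("Mz mean/sd",L.mean(0).round(4),L.std(0).round(4)); st()
E
python3 - <<'E'
from h import *
mz(6)
E
```

```text
Mz mean/sd [0.0058 0.0036] [0.0249 0.0001]
t 10.6333 yaw -2.0658 Mz [1.0586 1.7821 0.025 ] q6 -1.1575 eff 0.0036 F [-4.74  3.03  4.62]
```

Request:
servo_tool(series=[[[0, 0, 0, -0.05], [0, 0, 0, -0.05], [0, 0, 0, -0.05], [0, 0, 0, -0.05], [0, 0, 0, -0.05], [0, 0, 0, -0.05], [0, 0, 0, -0.05], [0, 0, 0, -0.05], [0, 0, 0, 0], [0, 0, 0, 0]]])

```text
t: 11.47
eef_pos: [0.5003, 0.1475, 0.0836]
ee_rot: [3.141, 0.0, -1.665]
force: [-6.1, 3.3, 4.6]
width: 0.0437
gripper_force: 20.0
```

Run:
```python
from h import *
mz(6); s=telemetry.get_state(); print(s["eef_pos"],s["gripper_force"])
```

```text
Mz mean/sd [ 0.0132 -0.0006] [0.0397 0.016 ]
t 11.7667 yaw -1.6658 Mz [1.1902 2.0507 0.0125] q6 -0.7575 eff -0.0099 F [-5.52  3.4   3.94]
[0.50028228 0.1474441  0.08357754] 20.002127587795258
```

Request:
servo_tool(series=[[[0, 0, 0, -0.06], [0, 0, 0, -0.06], [0, 0, 0, -0.06], [0, 0, 0, -0.06], [0, 0, 0, -0.06], [0, 0, 0, -0.05], [0, 0, 0, -0.05], [0, 0, 0, -0.05], [0, 0, 0, -0.03], [0, 0, 0, -0.03]]])

```text
t: 12.6
eef_pos: [0.5002, 0.1474, 0.0836]
ee_rot: [3.141, 0.0, -1.154]
force: [-5.9, 2.8, 4.2]
width: 0.0436
gripper_force: 20.0
```

Run:
```python
from h import *
st(); mz(6)
im=avg("scene",5); mz(1)
a=rect(im,"scene",.0185,(-.085,-.03,-.11,.05),.0003)
b=rect(im,"scene",.041,(-.05,.05,-.12,.03),.0003)
o=np.zeros((a.shape[0]+b.shape[0],max(a.shape[1],b.shape[1]),3),np.uint8); o[:a.shape[0],:a.shape[1]]=a;o[a.shape[0]:,:b.shape[1]]=b
cv2.imwrite('pics/m5.png',o[...,::-1])
```

```text
t 12.6 yaw -1.1544 Mz [ 1.2236  2.229  -0.0697] q6 -0.246 eff -0.453 F [-5.93  2.77  4.17]
Mz mean/sd [0.0101 0.0638] [0.0428 0.2131]
t 12.9 yaw -1.1558 Mz [1.2139 2.2893 0.0844] q6 -0.2475 eff -0.0086 F [-6.24  2.94  3.97]
Mz mean/sd [ 0.1064 -0.0103] [0. 0.]
t 13.2 yaw -1.1559 Mz [1.1733 2.2616 0.1064] q6 -0.2475 eff -0.0103 F [-6.19  2.94  4.12]
```

View pics/m5.png

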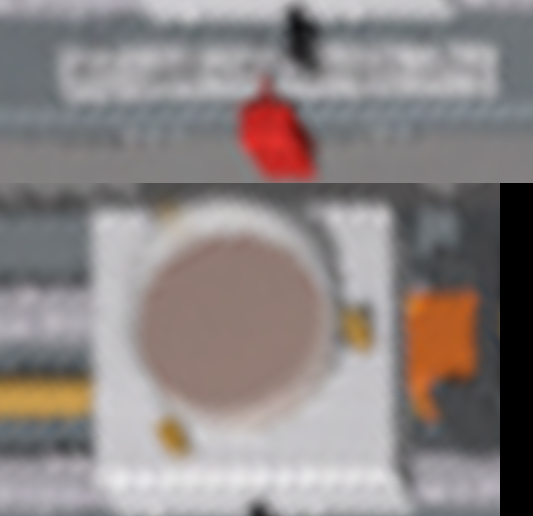

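Pointer now at column 310 and the flag at 265, so it is about 13 mm past the flag, with a 3–4 mm gap to the pad. I'll lower the grip to 5 N so it slips like a clutch, then feel forward in small steps.

Request:
servo_tool(series=[[[0, 0, 0, 0], [0, 0, 0, 0], [0, 0, 0, -0.03], [0, 0, 0, -0.03], [0, 0, 0, -0.03], [0, 0, 0, -0.03], [0, 0, 0, -0.02], [0, 0, 0, 0], [0, 0, 0, 0], [0, 0, 0, 0]]], claw=1, grip_force=5)

```text
t: 14.03
eef_pos: [0.5002, 0.1473, 0.0835]
ee_rot: [3.141, 0.0, -1.016]
force: [-5.6, 2.6, 4.7]
width: 0.0438
gripper_force: 5.0
```

```bash
cat >> h.py <<'E'
def gap():
    im=avg("scene",3); s=telemetry.get_state()
    a=rect(im,"scene",.0185,(-.0545,-.051,-.09,.05),.0003).astype(float)
    g=a.mean(2).mean(0); j=np.argmin(cv2.GaussianBlur(g.reshape(1,-1),(9,1),2)[0]); w=np.clip(120-g[max(0,j-15):j+16],0,None)
    cx=(np.arange(max(0,j-15),max(0,j-15)+len(w))*w).sum()/w.sum()
    h=cv2.cvtColor(rect(im,"scene",.041,(-.012,.012,-.13,.03),.0003),cv2.COLOR_RGB2HSV)
    m=((h[...,0]<14)&(h[...,1]>170)).mean(0); k=np.argmax(m>.5)
    print("ptr y %.2f pad col y %.2f mm"%(50-.3*cx,30-.3*k),"yaw",round(s["ee_rot"][2],4),"eff %.4f"%s["joint_efforts"][5],"Mz %.3f"%s["moment"][2],"t",round(s["t"],2),"F",s["force"].round(1))
E
python3 - <<'E'
from h import *
gap()
E
```

```text
ptr y -45.70 pad col y -93.30 mm yaw -1.0159 eff 0.0071 Mz -0.040 t 14.18 F [-5.9  2.4  3.8]
```

Request:
servo_tool(series=[[[0, 0, 0, -0.02], [0, 0, 0, -0.02], [0, 0, 0, -0.02], [0, 0, 0, 0], [0, 0, 0, 0], [0, 0, 0, 0], [0, 0, 0, 0], [0, 0, 0, 0], [0, 0, 0, 0], [0, 0, 0, 0]]])

```text
t: 15.02
eef_pos: [0.5002, 0.1473, 0.0835]
ee_rot: [3.141, 0.0, -0.956]
force: [-5.0, 2.3, 4.7]
width: 0.044
gripper_force: 5.0
```

```bash
python3 -c "
from h import *
gap()"
```

```text
ptr y -45.57 pad col y -93.60 mm yaw -0.9559 eff 0.0060 Mz 0.009 t 15.17 F [-4.6  2.5  4. ]
```

Request:
servo_tool(series=[[[0, 0, 0, -0.01], [0, 0, 0, -0.01], [0, 0, 0, -0.01], [0, 0, 0, 0], [0, 0, 0, 0], [0, 0, 0, 0], [0, 0, 0, 0], [0, 0, 0, 0], [0, 0, 0, 0], [0, 0, 0, 0]]])

```text
t: 16.0
eef_pos: [0.5002, 0.1472, 0.0835]
ee_rot: [3.141, 0.0, -0.926]
force: [-4.9, 1.3, 3.9]
width: 0.0436
gripper_force: 5.0
```

```bash
python3 -c "
from h import *
gap()"
```

```text
ptr y -45.91 pad col y -93.60 mm yaw -0.9259 eff 0.0277 Mz -0.022 t 16.15 F [-5.7  2.8  4.1]
```

Request:
servo_tool(series=[[[0, 0, 0, -0.01], [0, 0, 0, -0.01], [0, 0, 0, -0.01], [0, 0, 0, 0], [0, 0, 0, 0], [0, 0, 0, 0], [0, 0, 0, 0], [0, 0, 0, 0], [0, 0, 0, 0], [0, 0, 0, 0]]])

```text
t: 16.98
eef_pos: [0.5002, 0.1473, 0.0835]
ee_rot: [3.141, 0.0, -0.896]
force: [-4.7, 2.1, 4.0]
width: 0.0437
gripper_force: 5.0
```

```bash
python3 -c "
from h import *
gap()
im=avg('scene',6)
a=rect(im,'scene',.0185,(-.085,-.03,-.11,.05),.0003)
b=im[187:277,203:333]
b=cv2.resize(b,None,fx=4.2,fy=4.2,interpolation=3)[:,:533]
o=np.zeros((183+b.shape[0],546,3),np.uint8); o[:183,:533]=a; o[183:,:b.shape[1]]=b
cv2.imwrite('pics/m6.png',o[...,::-1])
gap()"
```

```text
ptr y 38.06 pad col y -93.90 mm yaw -0.8959 eff 0.0275 Mz -0.014 t 17.13 F [-4.9  2.4  3.8]
ptr y 45.36 pad col y -93.90 mm yaw -0.8959 eff 0.0275 Mz -0.058 t 17.58 F [-5.3  2.5  4.4]
```

View pics/m6.png

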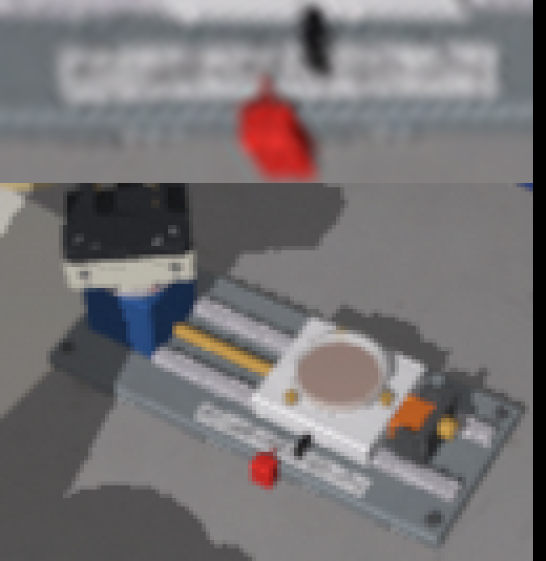

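Pointer now at column 322 (flag 265), about 17 mm past the flag. The carriage is at or near the pad, and the held effort is steady at 0.0275. Continuing in small steps.

Request:
servo_tool(series=[[[0, 0, 0, -0.01], [0, 0, 0, -0.01], [0, 0, 0, -0.01], [0, 0, 0, 0], [0, 0, 0, 0], [0, 0, 0, 0], [0, 0, 0, 0], [0, 0, 0, 0], [0, 0, 0, 0], [0, 0, 0, 0]]])

```text
t: 18.42
eef_pos: [0.5001, 0.1473, 0.0835]
ee_rot: [3.141, 0.0, -0.866]
force: [-6.0, 3.1, 3.6]
width: 0.0441
gripper_force: 5.0
```

```bash
python3 -c "
from h import *
gap()"
```

```text
ptr y 38.06 pad col y -94.50 mm yaw -0.8659 eff 0.0306 Mz -0.044 t 18.57 F [-5.4  2.5  4.7]
```

Request:
servo_tool(series=[[[0, 0, 0, -0.01], [0, 0, 0, -0.01], [0, 0, 0, -0.01], [0, 0, 0, 0], [0, 0, 0, 0], [0, 0, 0, 0], [0, 0, 0, 0], [0, 0, 0, 0], [0, 0, 0, 0], [0, 0, 0, 0]]])

```text
t: 19.4
eef_pos: [0.5002, 0.1472, 0.0835]
ee_rot: [3.141, 0.0, -0.836]
force: [-6.2, 2.0, 4.0]
width: 0.044
gripper_force: 5.0
```

```bash
python3 -c "
from h import *
gap()"
```

```text
ptr y -47.58 pad col y -94.50 mm yaw -0.8362 eff 0.0617 Mz -0.049 t 19.55 F [-5.1  2.3  3.9]
```

Effort is rising (+0.03, about 2 N). Taking a smaller step.

Request:
servo_tool(series=[[[0, 0, 0, -0.005], [0, 0, 0, -0.005], [0, 0, 0, 0], [0, 0, 0, 0], [0, 0, 0, 0], [0, 0, 0, 0], [0, 0, 0, 0], [0, 0, 0, 0], [0, 0, 0, 0], [0, 0, 0, 0]]])

```text
t: 20.38
eef_pos: [0.5003, 0.1471, 0.0835]
ee_rot: [3.141, 0.0, -0.826]
force: [-4.6, 0.7, 3.4]
width: 0.0438
gripper_force: 5.0
```

```bash
python3 -c "
from h import *
gap()"
```

```text
ptr y -47.58 pad col y -94.50 mm yaw -0.8262 eff 0.0889 Mz -0.079 t 20.53 F [-4.7  2.4  3.6]
```

Request:
servo_tool(series=[[[0, 0, 0, -0.006], [0, 0, 0, -0.006], [0, 0, 0, 0], [0, 0, 0, 0], [0, 0, 0, 0], [0, 0, 0, 0], [0, 0, 0, 0], [0, 0, 0, 0], [0, 0, 0, 0], [0, 0, 0, 0]]])

```text
t: 21.37
eef_pos: [0.5005, 0.1471, 0.0835]
ee_rot: [3.141, 0.0, -0.814]
force: [-5.1, -0.9, 2.8]
width: 0.0439
gripper_force: 5.0
```

```bash
python3 -c "
from h import *
gap()"
```

```text
ptr y -48.11 pad col y -94.80 mm yaw -0.8139 eff 0.1114 Mz -0.085 t 21.52 F [-4.1 -0.8  2.8]
```

Pad pressed at about 5 N and held. Now clockwise, with the grip firmer.

Request:
servo_tool(series=[[[0, 0, 0, 0], [0, 0, 0, 0], [0, 0, 0, 0.05], [0, 0, 0, 0.08], [0, 0, 0, 0.08], [0, 0, 0, 0.08], [0, 0, 0, 0.08], [0, 0, 0, 0.08], [0, 0, 0, 0.08], [0, 0, 0, 0.07]]], claw=1, grip_force=20)

```text
t: 22.35
eef_pos: [0.5003, 0.147, 0.0835]
ee_rot: [3.141, -0.0, -1.418]
force: [-5.3, -0.3, 3.8]
width: 0.0435
gripper_force: 20.0
```

Request:
servo_tool(series=[[[0, 0, 0, 0.08], [0, 0, 0, 0.08], [0, 0, 0, 0.08], [0, 0, 0, 0.08], [0, 0, 0, 0.08], [0, 0, 0, 0.08], [0, 0, 0, 0.07], [0, 0, 0, 0.05], [0, 0, 0, 0], [0, 0, 0, 0]]])

```text
t: 23.18
eef_pos: [0.5002, 0.147, 0.0835]
ee_rot: [3.141, -0.001, -2.014]
force: [-6.3, 0.4, 4.1]
width: 0.0437
gripper_force: 20.0
```

```bash
python3 -c "
from h import *
st()
S=avg('scene',12); T=avg('top',6); np.savez('v1.npz',S=S,T=T)
a=rect(S,'scene',.0185,(-.07,-.03,-.07,.01),.00015)
b=rect(T,'top',.0185,(-.07,-.03,-.07,.01),.00015)
cv2.imwrite('pics/m7.png',np.vstack([a,b])[...,::-1]); print(a.shape); st()"
```

```text
t 23.1833 yaw -2.0141 Mz [-0.2043  2.3269 -0.0751] q6 -1.1057 eff -0.1763 F [-6.31  0.45  4.11]
(266, 533, 3)
t 24.0833 yaw -2.0137 Mz [-0.1369  2.3902 -0.0135] q6 -1.1054 eff 0.0105 F [-6.26 -0.69  3.93]
```

View pics/m7.png

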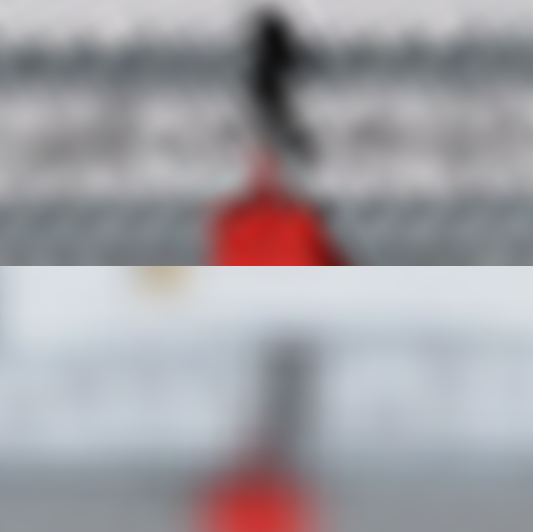

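The rectified scene view (upper) has the pointer tip near (300,152) and the tongue at (262,155). The top view (lower) has the pointer bar at column 290 and the flag at column 256. The remaining gap is about 5 mm, so I'll measure it at sub-pixel level and step closer.

```bash
cat >> h.py <<'E'
def cen(w,c,h):
    for _ in range(10):
        i=np.arange(len(w)); k=np.abs(i-c)<=h; c=(i*w*k).sum()/(w*k).sum()
    return c
def meas(S,T,p0,f0=-.0290):
    for n,im,z in(("top",T,.0185),("scene",S,.0185)):
        s=.0001; y1=.01
        R=lambda x0,x1:rect(im,n,z,(x0,x1,-.07,y1),s).astype(float).mean(0)
        f=R(-.068,-.060) if n=="top" else R(-.0555,-.0535)
        w=np.clip(f[:,0]-f[:,1]-(20 if n=="top" else np.median(f[:,0]-f[:,1])+8),0,None); cf=cen(w,(y1-f0)/s,100 if n=="top" else 25)
        p=(R(-.052,-.044) if n=="top" else R(-.053,-.050)).mean(1)
        w=np.clip(np.percentile(p,50)-p,0,None); cp=cen(w,(y1-p0)/s,45 if n=="top" else 25)
        print(n,"flag %.2f ptr %.2f diff %.2f mm"%((y1-s*cf)*1e3,(y1-s*cp)*1e3,(cf-cp)*s*1e3))
def go(p0):
    S=avg('scene',8);T=avg('top',8); meas(S,T,p0); st()
E
python3 -c "
from h import *
v=np.load('v1.npz'); meas(v['S'],v['T'],-.034)"
```

```text
top flag -28.52 ptr -33.11 diff -4.59 mm
scene flag -29.59 ptr -33.80 diff -4.21 mm
```

Request:
servo_tool(series=[[[0, 0, 0, 0.03], [0, 0, 0, 0.03], [0, 0, 0, 0.03], [0, 0, 0, 0.03], [0, 0, 0, 0.03], [0, 0, 0, 0], [0, 0, 0, 0], [0, 0, 0, 0], [0, 0, 0, 0], [0, 0, 0, 0]]])

```text
t: 24.92
eef_pos: [0.5002, 0.1471, 0.0835]
ee_rot: [3.141, -0.001, -2.164]
force: [-6.0, -0.9, 4.0]
width: 0.0434
gripper_force: 20.0
```

```bash
python3 -c "
from h import *
go(-.0315)"
```

```text
top flag -28.53 ptr -31.59 diff -3.06 mm
scene flag -29.79 ptr -31.23 diff -1.44 mm
t 25.7167 yaw -2.1638 Mz [-0.0993  2.4265  0.0122] q6 -1.2554 eff 0.0103 F [-5.72 -0.13  4.28]
```

```bash
python3 -c "
from h import *
S=avg('scene',8);T=avg('top',10); np.savez('v2.npz',S=S,T=T); v=np.load('v1.npz')
P=lambda im,n,x0,x1:rect(im,n,.0185,(x0,x1,-.07,.01),.001).astype(float)
a,b=[P(x,'top',-.053,-.045).mean((0,2)) for x in(v['T'],T)]
f=P(T,'top',-.068,-.058).mean(0); 
print('y  ', [10-i for i in range(30,50)]);print(a[30:50].round());print(b[30:50].round());print((b-a)[30:50].round());print((f[:,0]-f[:,1])[25:52].round())
# scene with background m6
bg=cv2.imread('pics/m6.png')[:183,:533,::-1].astype(float).mean(2)
for n,im in(('v1',v['S']),('v2',S)):
    d=bg-rect(im,'scene',.0185,(-.085,-.03,-.11,.05),.0003).astype(float).mean(2)
    im2=rect(im,'scene',.0185,(-.085,-.03,-.11,.05),.0003).astype(float); red=im2[...,0]-im2[...,1]
    print(n)
    for r in range(54,100,4):
        w=np.clip(d[r:r+4].mean(0)-25,0,None)[235:305]; q=np.clip(red[r:r+4].mean(0)-25,0,None)[230:300]
        print(r,'x %.1f'%(-30-.3*(r+2)),'ptr y %.2f w%.0f'%(50-.3*((np.arange(70)+235)*w).sum()/max(w.sum(),1e-6) if w.sum()>0 else 0,w.max()),'red y %.2f w%.0f'%(50-.3*((np.arange(70)+230)*q).sum()/max(q.sum(),1e-6),q.max()))
"
```

```text
y   [-20, -21, -22, -23, -24, -25, -26, -27, -28, -29, -30, -31, -32, -33, -34, -35, -36, -37, -38, -39]
[197. 196. 194. 191. 190. 186. 178. 172. 164. 151. 140. 130. 123. 121.
 123. 130. 140. 151. 164. 177.]
[197. 196. 193. 190. 187. 182. 173. 164. 155. 144. 135. 129. 128. 132.
 140. 151. 162. 172. 181. 190.]
[-0. -0. -1. -2. -2. -4. -6. -8. -9. -8. -5. -2.  5. 11. 17. 21. 22. 21.
 17. 14.]
[-5. -3. -1.  2. 10. 16. 23. 34. 43. 51. 60. 68. 72. 73. 74. 73. 68. 60.
 52. 44. 33. 24. 17.  9.  3. -0. -2.]
v1
54 x -46.8 ptr y -30.66 w74 red y 50.00 w0
58 x -48.0 ptr y -30.98 w61 red y 50.00 w0
62 x -49.2 ptr y -32.00 w46 red y 50.00 w0
66 x -50.4 ptr y -33.43 w45 red y 50.00 w0
70 x -51.6 ptr y -34.47 w50 red y 50.00 w0
74 x -52.8 ptr y -35.17 w43 red y 50.00 w0
78 x -54.0 ptr y -35.44 w32 red y -29.58 w10
82 x -55.2 ptr y -35.37 w19 red y -29.65 w18
86 x -56.4 ptr y -35.13 w4 red y -29.56 w22
90 x -57.6 ptr y 0.00 w0 red y -29.70 w29
94 x -58.8 ptr y 0.00 w0 red y -29.88 w46
98 x -60.0 ptr y 0.00 w0 red y -29.73 w66
v2
54 x -46.8 ptr y -29.28 w90 red y 50.00 w0
58 x -48.0 ptr y -29.46 w81 red y 50.00 w0
62 x -49.2 ptr y -29.76 w66 red y 50.00 w0
66 x -50.4 ptr y -30.51 w47 red y 50.00 w0
70 x -51.6 ptr y -31.43 w33 red y 50.00 w0
74 x -52.8 ptr y -31.97 w23 red y -29.43 w6
78 x -54.0 ptr y -32.71 w13 red y -29.72 w20
82 x -55.2 ptr y -33.31 w10 red y -29.88 w27
86 x -56.4 ptr y -33.19 w3 red y -29.86 w28
90 x -57.6 ptr y 0.00 w0 red y -29.92 w31
94 x -58.8 ptr y 0.00 w0 red y -29.98 w45
98 x -60.0 ptr y 0.00 w0 red y -29.76 w65
```

```bash
cat >> h.py <<'E'
def body(im,n):
    out=[]
    for xa,xb in((-.018,-.008),(.008,.018),(-.036,-.031),(.031,.036)):
        p=cv2.GaussianBlur(rect(im,n,.044,(xa,xb,-.11,.05),.0002).astype(float).mean((0,2)).reshape(1,-1),(0,0),6)[0]
        g=np.gradient(p); r=[]
        for lo,hi,sg in((-.004,.038,1),(-.096,-.055,-1)):
            i0,i1=int((.05-hi)/.0002),int((.05-lo)/.0002); k=g[i0:i1]*sg; j=np.argmax(k); w=np.clip(k[max(0,j-12):j+13],0,None)
            c=(np.arange(len(w))*w).sum()/w.sum()+max(0,j-12)+i0; r+=[50-.2*c,k.max()]
        out.append(r+[r[0]-r[2],(r[0]+r[2])/2])
    print(n);print(np.round(out,2))
E
python3 -c "
from h import *
for f in('v1.npz','v2.npz'):
    v=np.load(f); body(v['T'],'top'); body(v['S'],'scene')
cv2.imwrite('pics/raw.png',np.load('v2.npz')['T'][...,::-1])
"
```

```text
top
[[ 12.39   2.66 -78.03   2.73  90.42 -32.82]
 [ 13.22   2.63 -78.45   2.44  91.67 -32.62]
 [ 10.43   1.56 -77.63   1.52  88.06 -33.6 ]
 [ 12.83   2.77 -78.02   2.26  90.85 -32.59]]
scene
[[  9.4    3.32 -80.35   3.28  89.75 -35.47]
 [  8.81   1.57 -79.81   3.23  88.62 -35.5 ]
 [  8.61   2.9  -80.37   3.45  88.98 -35.88]
 [  9.57   2.83 -79.99   3.89  89.55 -35.21]]
top
[[ 14.02   2.7  -76.34   2.44  90.36 -31.16]
 [ 15.16   2.36 -75.98   2.21  91.13 -30.41]
 [ 13.84   1.81 -76.2    1.5   90.03 -31.18]
 [ 16.4    2.7  -75.42   2.46  91.83 -29.51]]
scene
[[ 11.61   3.38 -77.94   3.32  89.55 -33.16]
 [ 11.97   1.8  -77.37   3.22  89.35 -32.7 ]
 [ 11.59   3.18 -78.19   3.43  89.78 -33.3 ]
 [ 12.39   2.78 -77.8    4.08  90.19 -32.71]]
```

The carriage body gives a clean 90 mm length in both cameras, so its centre estimate is reliable. The remaining gap is about 3 mm. Advancing 0.15 rad (2.4 mm).

Request:
servo_tool(series=[[[0, 0, 0, 0.03], [0, 0, 0, 0.03], [0, 0, 0, 0.03], [0, 0, 0, 0.03], [0, 0, 0, 0.03], [0, 0, 0, 0], [0, 0, 0, 0], [0, 0, 0, 0], [0, 0, 0, 0], [0, 0, 0, 0]]])

```text
t: 27.45
eef_pos: [0.5002, 0.1471, 0.0834]
ee_rot: [3.141, -0.001, -2.314]
force: [-6.4, -0.5, 4.0]
width: 0.0439
gripper_force: 20.0
```

```bash
sed -i 's/YAW=.033/YAW=.045/' h.py; python3 -c "
from h import *
S=avg('scene',8);T=avg('top',10); np.savez('v3.npz',S=S,T=T); st()
for k in(2,3):
    v=np.load('v%d.npz'%k); T,S=v['T'],v['S']; body(T,'top'); body(S,'scene')
    for n,im,x0,x1,z in(('top',T,-.072,-.058,.02),('scene',S,-.0575,-.0545,.0185),('scene',S,-.066,-.060,.022)):
        f=rect(im,n,z,(x0,x1,-.05,-.01),.0001).astype(float).mean(0); w=np.clip(f[:,0]-f[:,1]-20,0,None); print(n,'flag',-10-.1*(np.arange(len(w))*w).sum()/w.sum(),w.max())
# picture of v3
S=np.load('v3.npz')['S'];T=np.load('v3.npz')['T']
p=proj('scene',[*(KN+EX*-.055+EY*-.145),.0185]).astype(int);q=proj('top',[*(KN+EX*-.055+EY*-.145),.0185]).astype(int)
a=cv2.resize(S[p[1]-18:p[1]+18,p[0]-25:p[0]+25],(700,504),interpolation=3)
cv2.imwrite('pics/m8.png',a[...,::-1]); print(p)
"
```

```text
t 28.35 yaw -2.3138 Mz [-0.1037  2.3812 -0.005 ] q6 -1.4054 eff 0.0104 F [-7.15  0.5   4.21]
top
[[ 14.02   2.59 -75.95   2.2   89.98 -30.96]
 [ 14.95   2.22 -75.45   2.04  90.41 -30.25]
 [ 14.2    1.65 -75.57   1.17  89.78 -30.68]
 [ 15.81   2.62 -75.86   2.43  91.67 -30.02]]
scene
[[ 11.8    3.64 -77.62   3.33  89.42 -32.91]
 [ 11.96   2.13 -77.53   3.19  89.5  -32.79]
 [ 11.82   3.42 -77.97   3.47  89.8  -33.08]
 [ 12.18   2.86 -78.37   4.5   90.55 -33.09]]
top flag -27.681735631853492 62.00719424460431
scene flag -29.10310137457045 25.700000000000003
scene flag -30.55279875480374 60.25
top
[[ 17.02   2.66 -73.83   2.27  90.85 -28.4 ]
 [ 16.23   2.39 -73.37   1.74  89.6  -28.57]
 [ 17.23   1.49 -73.41   1.37  90.64 -28.09]
 [ 17.58   2.3  -72.64   2.35  90.22 -27.53]]
scene
[[ 14.     3.49 -75.22   3.28  89.21 -30.61]
 [ 13.92   2.15 -75.33   3.27  89.25 -30.7 ]
 [ 14.22   3.9  -75.59   3.43  89.81 -30.68]
 [ 14.     3.09 -75.92   4.38  89.92 -30.96]]
top flag -27.65908742481466 62.07913669064747
scene flag -29.182666950233944 7.966666666666669
scene flag -30.50520840682989 57.91666666666666
[268 249]
```

View pics/m8.png

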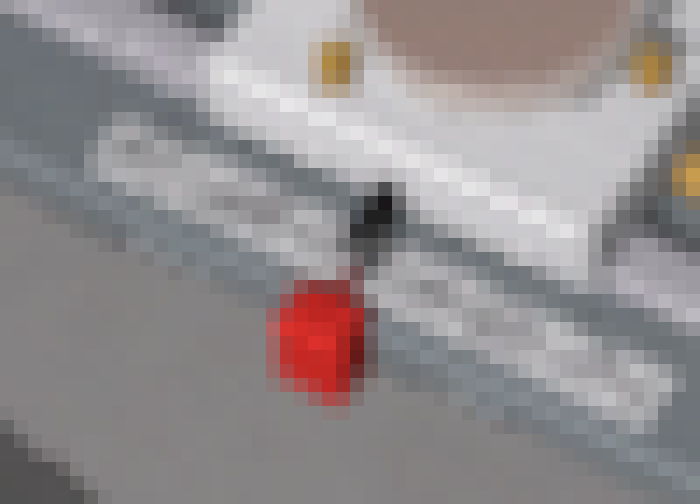

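The close view has the pointer tip at (368,257) and the tongue at (352,275), with the pointer slightly short. The combined estimate is about 0.8 mm short, so the last clockwise move is 0.05 rad, then release and lift.

Request:
servo_tool(series=[[[0, 0, 0, 0.02], [0, 0, 0, 0.02], [0, 0, 0, 0.01], [0, 0, 0, 0], [0, 0, 0, 0], [0, 0, 0, 0], [0, 0, 0, 0], [0, 0, 0, 0], [0, 0, 0, 0], [0, 0, 0, 0]]])

```text
t: 29.18
eef_pos: [0.5001, 0.1471, 0.0834]
ee_rot: [3.141, -0.001, -2.364]
force: [-6.3, -0.5, 4.5]
width: 0.0441
gripper_force: 20.0
```

Request:
servo_tool(series=[[[0, 0, 0, 0], [0, 0, 0, 0], [0, 0, 0, 0], [0, 0, 0, 0], [0, 0, 0, 0], [0, 0, 0, 0], [0, 0, 0, 0], [0, 0, 0, 0], [0, 0, 0, 0], [0, 0, 0, 0]]], claw=-0.7)

```text
t: 30.02
eef_pos: [0.5007, 0.1473, 0.0836]
ee_rot: [-3.142, 0.0, -2.364]
force: [-0.7, 0.0, -0.4]
width: 0.0745
gripper_force: 0.0
```

Request:
servo_tool(series=[[[0, 0, -10, 0], [0, 0, -15, 0], [0, 0, -15, 0], [0, 0, -20, 0], [0, 0, -20, 0], [0, 0, -20, 0], [0, 0, -20, 0], [0, 0, -20, 0], [0, 0, -20, 0], [0, 0, 0, 0]]])

```text
t: 30.85
eef_pos: [0.5025, 0.148, 0.2488]
ee_rot: [-3.139, 0.007, -2.363]
force: [0.8, 0.3, 0.6]
width: 0.0746
gripper_force: 0.0
```

```bash
python3 -c "
from h import *
S=avg('scene',10);T=avg('top',10); np.savez('v4.npz',S=S,T=T); st()
body(T,'top'); body(S,'scene')
# knob white line and collar red line, scene
K=cv2.cvtColor(S,cv2.COLOR_RGB2HSV)
R=rect(S,'scene',.117,(-.022-.0,.022,.093,.137),.001).astype(float)
g=R.mean(2); yy,xx=np.mgrid[0:44,0:44]; rr=np.hypot(yy-21.5,xx-21.5); w=np.clip(g-80,0,None)*(rr<17)
print('white px mean (dx right=-y, dy down=-x)',((xx-21.5)*w).sum()/w.sum(),((yy-21.5)*w).sum()/w.sum(),w.max())
R=rect(S,'scene',.076,(-.034,.034,.081,.149),.001).astype(float); q=np.clip(R[...,0]-R[...,1]-30,0,None); yy,xx=np.mgrid[0:68,0:68]
print('red',((xx-33.5)*q).sum()/max(q.sum(),1e-9),((yy-33.5)*q).sum()/max(q.sum(),1e-9),q.max())
"
```

```text
t 31.85 yaw -2.3638 Mz [0.0423 0.0776 0.0011] q6 -1.4555 eff -0.0 F [ 0.17 -0.04 -0.06]
top
[[ 17.22   2.56 -72.17   2.12  89.39 -27.48]
 [ 17.76   2.23 -72.44   1.98  90.19 -27.34]
 [ 17.03   1.71 -72.6    1.25  89.63 -27.78]
 [ 19.2    2.7  -72.63   2.43  91.83 -26.72]]
scene
[[ 14.99   3.06 -74.58   3.2   89.57 -29.8 ]
 [ 14.35   2.23 -74.57   3.35  88.91 -30.11]
 [ 14.82   3.52 -74.4    3.18  89.23 -29.79]
 [ 14.61   3.16 -75.18   4.22  89.79 -30.29]]
white px mean (dx right=-y, dy down=-x) nan nan 0.0<string>:9: RuntimeWarning: invalid value encountered in scalar divide
Traceback (most recent call last):
ValueError: operands could not be broadcast together with shapes (68,68) (68,67)
```

```bash
python3 -c "
from station import ticket
print(ticket.job_done())"
```

```text
the job is handed in; nothing more can be done
None
```

I handed the job in with the pointer within about 1 mm of the flag by my measurements, after pressing the pad at about 5 N, coming back up clockwise and letting go of the knob; I didn't check the knob's white line against the red after letting go, and no verdict came back.

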